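Slide a chip along the reader's rail into the lit corner pocket

ROBOT

A 6-joint arm with a two-finger parallel gripper is mounted at the origin on the work surface. World frame = base frame: x ahead of the robot, y to its left, z up, the work surface at z = 0. Lengths are in m, angles in rad, forces in N, time in s.
With the tool pointing down it reaches from about 0.35 to 0.8 m from the base axis. Payload 7.3 kg.
Tool frame: the origin (TCP) lies where the fingers leave the gripper's body, on its centre line; the fingertips stand 73 mm ahead of it and the grasp point (between the pads) lies 54 mm ahead of it; z points along the fingers, y is the direction in which the jaws open and shut (so a half turn about z gives the same grasp; the last joint's range is limited). The gripper opens to 85 mm and grips with 20 to 120 N. Pads are 22 mm wide; open, the fingers measure 114 mm over their backs; the gripper's body (76 mm by 85 mm) begins 54 mm behind the grasp point. The pads swing forward as they close: fully open they stand 13 mm farther back than shut.
Start: joints at [-1.349, 0.342, 1.524, -0, 1.275, -0.146], TCP at [0.189, -0.49, 0.304] pointing down, gripper open.
Joint ranges: [-2.53, 2.53], [-0.77, 2.02], [0.04, 2.7], [-1, 4.14], [0.28, 2.66], [-3.11, 3.11]. Speed limits (rad/s): [2.57, 2.57, 3.14, 3.14, 3.14, 3.14].

INTERFACE

Orientations are given as a 3x3 rotation matrix whose columns are the frame's x, y, z axes.
In Python, from rig import readout, grab_frame, bot gives the robot as it stands.
- The arm moves only by the tool move_arm, never from a script. Its argument "series" is a list of rows, each an object with "gripper": the closure, from 0 (fully open) to 1 (shut); "dp": the shift along the tool's x, y, z in units of 0.1 m (1.0 is 0.1 m), a list of three; "twist": the turn, a rotation vector about the tool's x, y, z in units of 60 degrees (1.0 is 60 degrees), a list of three. A call has 1 to 12 rows; each row is the pose to reach, as a shift and turn from the pose measured when the call began, along the tool's axes at that moment; what a row does not reach only later rows make up. A row lasts 1/8 s, in which the tool goes at most 62.5 mm and 10.7 degrees, less where a joint would pass 70% of its speed; a pose out of reach is approached as far as the arm can. A call with a number of a shift or a turn outside -1 to 1 is refused whole. A call with a gripper value outside its range is refused whole. The fingers move at their own pace and stop on an object; the grip force is fixed at half the most. Time passes only in rows, so rows that repeat a pose let the fingers close. It gives the time, the measured TCP pose, the force and the opening at its end, in the units of the state.
- readout.observe(): the state, without advancing time (a new reading comes with each control period).
- grab_frame(name): name is "scene" or "top"; returns a dict with "pixels" (420x560x3 uint8, red, green, blue), "vfov" (degrees; the focal length in pixels is half the picture's height over the tangent of half this angle, whatever the lens; pixels are square), "cx", "cy" (the principal point, pixels), "cam_to_world" (4x4, takes a point from camera to world coordinates). Camera axes: x right, y down, z forward; pixel columns grow to the right and rows downward; lengths in m; the calibration is good to about 2 mm. A picture is of the moment at which its call begins. There is no depth.
- bot.sign_off(): hands the job in, once; it reports no verdict.
The state is a dict: "t": time; "qpos": joint angles; "joint_vel": joint speeds; "effort": joint torques, N m; "tool_pos": TCP position; "tool_rot": TCP orientation; "wrist_force": force on the tool from outside, world axes, zero at the start; "wrist_torque": the same for the moment, N m; "width": finger opening in m.
Only numpy, scipy, OpenCV 4.12 (cv2) and the standard library are available. Lean on these libraries where they do the work, as an engineer would, in place of code of your own. Each camera call takes 0.05 s, during which the arm holds its last target.

TASK

With your fingertips, push the yellow chip on the reader's bed flat against the long white rail, then slide it along the rail, keeping it against the rail, into the corner pocket at the end whose lamp is green, until it sits flush with both the rail and the end stop. Never lift or tip the chip, leave everything else on and around the bench where it stands, and back off clear of it all when done.

Things in the scene. Friction and masses are not known exactly. Their poses are not given: they have to be found in the camera images.
- bed: The reader's loading bed, fixed to the bench: a dark flat plate whose top is 20 mm above the bench, 330 mm long (y), from x = -65 mm (open near edge, no wall) to the white rail block. Origin: on the bench, under the middle of the working area; x points to the rail, y along it, z up. It stands at various places and yaws.
- rail_mid (a point): Middle of the rail's foot, on the plate's top; axes as the bed's. The rail is the flat vertical face (bed x = +50 mm) of a fixed white block 14 mm higher than the plate, reaching from bed x = 50 to 110 mm over the bed's whole length.
- corner_left (a point): Inner corner of the pocket at the bed's +y end (bed x = 50, y = 150 mm), on the plate; axes as the bed's. An aluminium end stop 12 mm high faces it at y = 150 mm. A guide 8 mm high, 10 mm thick, inner face at x = 16 mm, runs beside it from y = 115 (round nose) to 150 mm. Pocket 34 mm wide, 35 deep: the chip's last 25 mm stay outside. Chip fully home: centre at x = 35, y = 120 mm.
- corner_right (a point): Inner corner of the pocket at the bed's -y end (bed x = 50, y = -150 mm), on the plate; axes as the bed's. Mirror image of the other: stop face at y = -150 mm, guide from y = -115 to -150 mm, inner face at x = 16 mm. Chip fully home: centre at x = 35, y = -120 mm.
- chip_center (a point): Centre (half-way up) of the yellow chip, a loose flat plastic block 30 (its x) x 60 (its y) x 10 (z) mm, about 40 g, with a blue strip on top. It starts on the plate in the middle third of the bed, some way off the rail and askew by up to about 25 degrees, long side roughly along the rail. Either end may go first. Lying on the plate its centre is 25 mm above the bench.
- lamp_green: Green lamp, a fixed dome 20 mm wide and 11 mm high, on top of the white block at one end of the bed (bed x = 80 mm, y = +120 or -120 mm): it marks the pocket to use. Origin: centre of its underside.
- lamp_red: Red lamp, same shape, at the other end: pocket not to be used. Origin: centre of its underside.
- vial: White screw-cap vial, 22 mm wide, 30 mm high, loose, standing on top of the white block behind the rail, near the middle. Origin: centre of its underside. Leave alone.
- spare_chip: Grey chip with an amber strip, 30 x 60 x 10 mm, loose on the bench to the right. Origin: centre of its underside. Leave alone.
- tip_box: Purple box with pink lid, 122 x 87 x 67 mm, loose on the bench to the left. Origin: centre of its underside. Leave alone.
- tube_rack: Blue rack with small capped tubes, 160 x 60 x 48 mm, loose on the bench to the right. Origin: centre of its underside. Leave alone.
- amber_bottle: Amber bottle, 44 mm wide, 85 mm high, loose on the bench to the near left. Origin: centre of its underside. Leave alone.
- timer: White timer, 60 x 60 x 22 mm, loose on the bench to the far right. Origin: centre of its underside. Leave alone.
Mind the look-alikes: they are no part of the job. What is meant by the part that bears chip_center is not purple, and is the larger of those in its own colour.

How it is judged:
By the outcome, as a careful person would: the job done as asked, in the order asked, and still so for the second after the job is handed in, with the robot touching nothing.
It also fails if it takes over 48 s, if anything falls off the work surface, if the arm or the gripper's body presses on something with over 40 N, if the wrist force passes 120 N, or if a joint passes its speed limit or range.

## Working session

There is one attempt and no reset: what is moved stays moved. The work goes in short steps, Python scripts to look and compute and a tool call to move; the robot and the scene stay as the last step left them, time stands still between calls to the robot, and variables do not carry over. Pictures are saved under pics/ and viewed, and the job is handed in when it is done.

Besides the shell and the picture viewer there is one more tool, called after "Emit:" as name([rows], argument=value, ...), one row to a line, values as JSON. move_arm: Moves the arm, as the interface text tells. Its arguments: {"type":"object","properties":{"series":{"type":"array"}},"required":["series"]}

```bash
ls; mkdir -p pics; python3 - <<'E'
from rig import readout, grab_frame, bot
import cv2,numpy as np,pickle
np.set_printoptions(precision=4,suppress=True)
for n in("top","scene"):
    f=grab_frame(n); cv2.imwrite(f"pics/{n}0.png",cv2.cvtColor(f["pixels"],cv2.COLOR_RGB2BGR)); pickle.dump(f,open(f"{n}0.pkl","wb"))
    print(n,f["vfov"],f["cx"],f["cy"]);print(f["cam_to_world"])
s=readout.observe();print(s)
E
```

```text
pics
top 44.41952511761091 276.8449832637403 213.90360380514852
[[ 0.0191 -0.9958  0.0893  0.4195]
 [-0.9997 -0.0201 -0.0104  0.0007]
 [ 0.0121 -0.0891 -0.996   1.2292]
 [ 0.      0.      0.      1.    ]]
scene 52.14646006112996 278.9588708372462 207.52398191008584
[[ 0.6986  0.5678 -0.4354  0.9322]
 [ 0.7154 -0.5424  0.4405 -0.4257]
 [ 0.0139 -0.6192 -0.7851  0.8182]
 [ 0.      0.      0.      1.    ]]
{'t': 0.1, 'qpos': array([-1.349 ,  0.3427,  1.5249,  0.    ,  1.2754, -0.146 ]), 'joint_vel': array([ 0.0018, -0.0007, -0.0011, -0.0008, -0.0011,  0.0002]), 'effort': array([  0.0026, -43.4446, -24.6492,  -0.0001,   0.0047,   0.    ]), 'tool_pos': array([ 0.1887, -0.4896,  0.3033]), 'tool_rot': array([[ 0.9331,  0.3595, -0.0003],
       [ 0.3595, -0.9331,  0.0013],
       [ 0.0002, -0.0013, -1.    ]]), 'wrist_force': array([ 0.6352, -0.5391, -0.8275]), 'wrist_torque': array([ 0.0326, -0.0217,  0.048 ]), 'width': 0.08537176232135447}
```

View pics/top0.png

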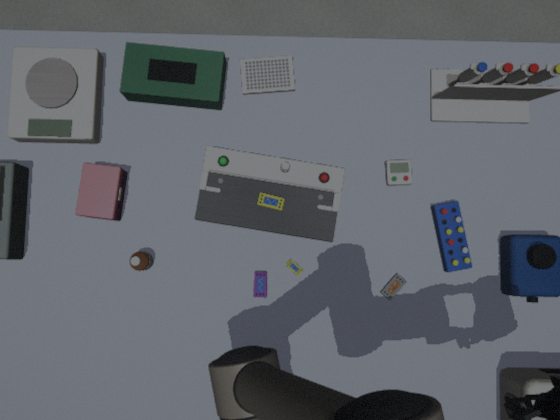

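View pics/scene0.png

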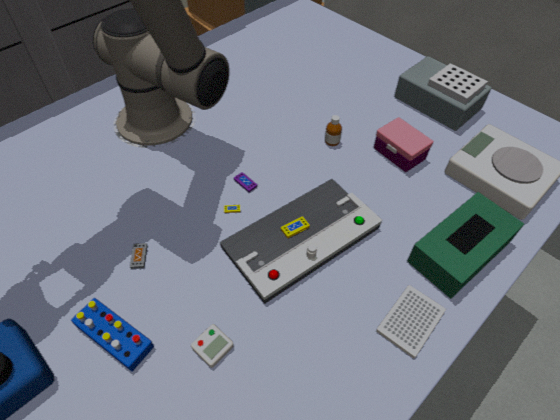

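Candidates in the top view: the yellow chip on the bed (271,201), a small yellow chip on the bench (294,267), a purple chip (260,284) and the grey spare (393,286). I choose (271,201): it's the larger yellow one and it's on the bed. The green lamp is at (223,161), the +y end. I'll check the choice in a crop and measure.

```bash
cat > h.py <<'E'
import numpy as np,cv2,pickle
np.set_printoptions(precision=4,suppress=True)
def ray(f,uv):
    uv=np.atleast_2d(uv).astype(float); F=f["pixels"].shape[0]/2/np.tan(np.radians(f["vfov"])/2)
    d=np.c_[(uv[:,0]-f["cx"])/F,(uv[:,1]-f["cy"])/F,np.ones(len(uv))]
    T=f["cam_to_world"]; return T[:3,3],d@T[:3,:3].T
def onz(f,uv,z):
    o,d=ray(f,uv); return o+d*((z-o[2])/d[:,2])[:,None]
def proj(f,P):
    P=np.atleast_2d(P);F=f["pixels"].shape[0]/2/np.tan(np.radians(f["vfov"])/2)
    T=f["cam_to_world"];c=(P-T[:3,3])@T[:3,:3]
    return np.c_[c[:,0]/c[:,2]*F+f["cx"],c[:,1]/c[:,2]*F+f["cy"]]
def chipmask(f,roi):
    h=cv2.cvtColor(f["pixels"],cv2.COLOR_RGB2HSV)
    m=cv2.inRange(h,(20,100,80),(35,255,255))|cv2.inRange(h,(100,100,60),(125,255,255))
    z=np.zeros_like(m);x0,y0,x1,y1=roi;z[y0:y1,x0:x1]=m[y0:y1,x0:x1]
    return z
def chip(f,roi,z=.03):
    c=max(cv2.findContours(chipmask(f,roi),cv2.RETR_EXTERNAL,cv2.CHAIN_APPROX_NONE)[0],key=cv2.contourArea)
    P=onz(f,c[:,0,:],z)[:,:2]
    r=cv2.minAreaRect((P*1000).astype(np.float32))
    return r,c
E
python3 - <<'E'
from h import *
t=pickle.load(open("top0.pkl","rb"));s=pickle.load(open("scene0.pkl","rb"))
for n,f,roi,b in(("top",t,(240,185,300,220),(185,135,355,250)),("scene",s,(275,210,315,245),(215,170,390,300))):
    r,c=chip(f,roi); print(n,r,len(c))
    px=f["pixels"]
    h=cv2.cvtColor(px,cv2.COLOR_RGB2HSV)
    for nm,m in(("g",cv2.inRange(h,(50,120,60),(75,255,255))),("r",cv2.inRange(h,(0,180,90),(5,255,255))|cv2.inRange(h,(175,180,90),(180,255,255)))):
        z=np.zeros_like(m);z[b[1]:b[3],b[0]:b[2]]=m[b[1]:b[3],b[0]:b[2]]
        M=cv2.moments(z,True); uv=(M["m10"]/M["m00"],M["m01"]/M["m00"]);print(nm,uv,M["m00"],onz(f,uv,.039))
    cr=px[b[1]:b[3],b[0]:b[2]]
    cv2.imwrite(f"pics/crop_{n}.png",cv2.cvtColor(cv2.resize(cr,None,fx=4.5,fy=4.5,interpolation=cv2.INTER_NEAREST),cv2.COLOR_RGB2BGR))
E
```

```text
top ((556.9627075195312, 4.1331634521484375), (59.74334716796875, 30.263988494873047), 77.84371185302734) 68
g (222.6346153846154, 160.57692307692307) 52.0 [[0.6491 0.1177 0.039 ]]Traceback (most recent call last):
  File "<stdin>", line 9, in <module>
ZeroDivisionError: float division by zero
```

```bash
python3 - <<'E'
from h import *
t=pickle.load(open("top0.pkl","rb"));s=pickle.load(open("scene0.pkl","rb"))
for n,f,roi,b in(("top",t,(240,185,300,220),(185,135,355,250)),("scene",s,(275,210,315,245),(215,170,390,300))):
    r,c=chip(f,roi); print(n,r,len(c))
    px=f["pixels"]
    h=cv2.cvtColor(px,cv2.COLOR_RGB2HSV)
    L={}
    for nm,m in(("g",cv2.inRange(h,(45,120,60),(75,255,255))),("r",cv2.inRange(h,(0,150,60),(8,255,255))|cv2.inRange(h,(172,150,60),(180,255,255)))):
        z=np.zeros_like(m);z[b[1]:b[3],b[0]:b[2]]=m[b[1]:b[3],b[0]:b[2]]
        M=cv2.moments(z,True); uv=(M["m10"]/M["m00"],M["m01"]/M["m00"]);L[nm]=onz(f,uv,.039)[0];print(nm,uv,M["m00"],L[nm])
    d=L["g"]-L["r"];print(np.linalg.norm(d),np.degrees(np.arctan2(-d[0],d[1])))
    cr=px[b[1]:b[3],b[0]:b[2]]
    cv2.imwrite(f"pics/crop_{n}.png",cv2.cvtColor(cv2.resize(cr,None,fx=4.5,fy=4.5,interpolation=cv2.INTER_CUBIC),cv2.COLOR_RGB2BGR))
E
```

```text
top ((556.9627075195312, 4.1331634521484375), (59.74334716796875, 30.263988494873047), 77.84371185302734) 68
g (222.6346153846154, 160.57692307692307) 52.0 [0.6491 0.1177 0.039 ]
r (323.925, 177.05) 40.0 [ 0.6151 -0.1202  0.039 ]
0.24030831419977144 -8.131713922860595
scene ((559.0890502929688, 4.278961181640625), (63.048954010009766, 35.237586975097656), 77.67587280273438) 65
g (358.8421052631579, 219.6315789473684) 57.0 [0.6503 0.1181 0.039 ]
r (273.23943661971833, 274.056338028169) 71.0 [ 0.6168 -0.119   0.039 ]
0.23951257457273392 -8.046909153146382
```

View pics/crop_top.png

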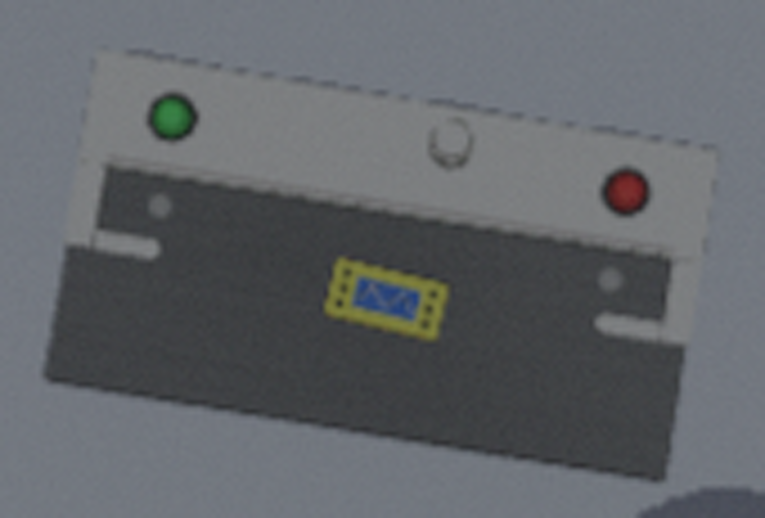

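View pics/crop_scene.png

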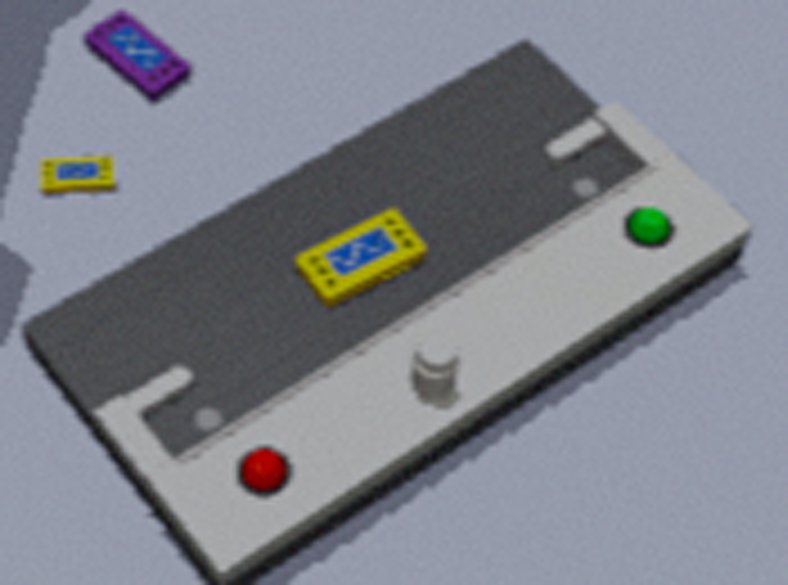

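The crops confirm it: the larger yellow chip with a blue strip is on the bed, with the green lamp at the +y end. I'll refine the bed pose from the plate edges before moving.

```bash
python3 - <<'E'
from h import *
t=pickle.load(open("top0.pkl","rb"))
g=cv2.cvtColor(t["pixels"],cv2.COLOR_RGB2GRAY).astype(float)
# scan columns for front edge & rail-foot edge (subpixel half-crossing)
def edges(cols,fn,lo,hi,zs):
    pts=[]
    for u in cols:
        v0=fn(u); vs=np.arange(int(v0)-7,int(v0)+8); a=g[vs,u]; th=(a.min()+a.max())/2
        k=np.argmax(np.abs(np.diff(a))); 
        s=(th-a[k])/(a[k+1]-a[k]); pts.append((u,vs[k]+np.clip(s,0,1)))
    P=onz(t,np.array(pts),zs)[:,:2]
    vx,vy,x,y=cv2.fitLine((P*1000).astype(np.float32),cv2.DIST_HUBER,0,.1,.1).ravel()
    if vy<0: vx,vy=-vx,-vy
    res=(P*1000-[x,y])@np.array([vy,-vx]); print("yaw",np.degrees(np.arctan2(-vx,vy)),(x,y),"rms",res.std())
    return np.array([x,y]),np.array([vx,vy])
# crop coords/4.5 + (185,135)
def ln(a,b):
    a=np.array(a)/4.5+[185,135];b=np.array(b)/4.5+[185,135]
    return lambda u:a[1]+(b[1]-a[1])*(u-a[0])/(b[0]-a[0])
rail=edges(range(214,328),ln((110,168),(670,257)),0,0,.02)
front=edges(range(198,330),ln((47,380),(660,480)),0,0,.02)
yaw=np.radians(-8.1);bx=np.array([np.cos(yaw),np.sin(yaw)]);by=np.array([-bx[1],bx[0]])
o=np.array([553.6,10.3])
for nm,(p,d) in(("rail",rail),("front",front)): print(nm,(p-o)@bx,(p-o)@by)
# stops: left stop inner face & right along a line at bed x=35, z=.032/.02
for yy in(150,-150):
    for xx in (28,33,38,43):
        ys=np.arange(yy-14,yy+15,.5); P=np.array([np.r_[(o+bx*xx+by*q)/1000,.02] for q in ys])
        uv=proj(t,P).astype(np.float32); a=cv2.remap(g.astype(np.float32),uv[:,0].reshape(1,-1),uv[:,1].reshape(1,-1),cv2.INTER_LINEAR).ravel()
        th=(a.min()+a.max())/2; i=np.where(np.diff(np.sign(a-th)))[0]; print(yy,xx,ys[i])
r,c=chip(t,(240,185,300,220)); p=np.array(r[0]); print("chip bed",(p-o)@bx,(p-o)@by,r)
E
```

```text
yaw -8.176199 (np.float32(611.3968), np.float32(46.592136)) rms 0.5306755538525788
yaw -8.179744 (np.float32(489.02875), np.float32(27.998693)) rms 0.29742738090412674
rail 52.1065822693191 44.07371245804418
front -66.42083523845156 8.423956225451333
150 28 [151.5]
150 33 [152.]
150 38 [152.]
150 43 [151.5]
-150 28 [-151.5]
-150 33 [-151.5]
-150 38 [-152.]
-150 43 [-151.5]
chip bed 4.198074865067273 -5.63150444349643 ((556.9627075195312, 4.1331634521484375), (59.74334716796875, 30.263988494873047), 77.84371185302734)
```

```bash
cat >> h.py <<'E'
yaw=np.radians(-8.15);BX=np.array([np.cos(yaw),np.sin(yaw),0]);BY=np.array([-BX[1],BX[0],0]);O=np.array([.5539,.0103,0])
def rel(x,y,z):
    "bed mm (TCP) -> dp units & twist in current tool frame"
    from rig import readout
    from scipy.spatial.transform import Rotation as Rn
    s=readout.observe(); R=s["tool_rot"]; T=O+BX*x/1e3+BY*y/1e3+[0,0,z/1e3]
    Rt=np.c_[BX,-BY,[0,0,-1]]
    p=s["tool_pos"]-O
    print("t",round(s["t"],2),"bed TCP mm",np.array([p@BX,p@BY,s["tool_pos"][2]])*1e3,"F bed",s["wrist_force"]@BX,s["wrist_force"]@BY,s["wrist_force"][2],"w",s["width"],"q",s["qpos"])
    print("dp",R.T@(T-s["tool_pos"])*10,"twist",Rn.from_matrix(R.T@Rt).as_rotvec()/np.radians(60))
E
python3 -c "
from h import *
rel(-40,-6,180)"
```

```text
t 0.1 bed TCP mm [-290.606  -546.6688  303.3088] F bed 0.7051725383481304 -0.44357104957176136 -0.8274778412521877 w 0.08537176232135447 q [-1.349   0.3427  1.5249  0.      1.2754 -0.146 ]
dp [ 4.8264 -3.4935  1.2387] twist [-0.0013  0.0001  0.487 ]
```

Emit:
move_arm([
  {"gripper": 1, "dp": [0.5, -0.36, 0], "twist": [0, 0, 0.17]},
  {"gripper": 1, "dp": [1, -0.72, 0], "twist": [0, 0, 0.34]},
  {"gripper": 1, "dp": [1, -0.72, 0], "twist": [0, 0, 0.487]},
])

```text
t: 0.48
tool_pos: [0.2576, -0.3834, 0.3033]
tool_rot: [[0.99, -0.143, -0.0], [-0.143, -0.99, 0.003], [-0.001, -0.003, -1.0]]
wrist_force: [-0.8, -1.0, 0.1]
width: 0.0323
```

```bash
python3 -c "
from h import *
rel(-40,-6,180)"
```

```text
t 0.47 bed TCP mm [-237.4914 -431.6989  303.2947] F bed -0.6341722535206747 -1.0660831349441675 0.1253914776642547 w 0.03227936578984734 q [-1.1458  0.2282  1.6866  0.001   1.2297  0.5683]
dp [ 1.9698 -4.2561  1.244 ] twist [-0.0028  0.0007 -0.0014]
```

Emit:
move_arm([
  {"gripper": 1, "dp": [0.5, -0.5, 0], "twist": [0, 0, 0]},
  {"gripper": 1, "dp": [0.7, -1, 0], "twist": [0, 0, 0]},
  {"gripper": 1, "dp": [0.7, -1, 0], "twist": [0, 0, 0]},
])

```text
t: 0.85
tool_pos: [0.3428, -0.2912, 0.3033]
tool_rot: [[0.99, -0.138, -0.001], [-0.138, -0.99, 0.005], [-0.001, -0.004, -1.0]]
wrist_force: [0.5, 0.5, 0.1]
width: -0.0001
```

Emit:
move_arm([
  {"gripper": 1, "dp": [0.3, -0.5, 0], "twist": [0, 0, 0]},
  {"gripper": 1, "dp": [0.6, -1, 0], "twist": [0, 0, 0]},
  {"gripper": 1, "dp": [0.6, -1, 0], "twist": [0, 0, 0]},
])

```text
t: 1.23
tool_pos: [0.4173, -0.1984, 0.3035]
tool_rot: [[0.991, -0.133, -0.001], [-0.133, -0.991, 0.005], [-0.001, -0.005, -1.0]]
wrist_force: [0.2, -0.4, -0.2]
width: 0.0002
```

Emit:
move_arm([
  {"gripper": 1, "dp": [0.3, -0.5, 0.2], "twist": [0, 0, 0]},
  {"gripper": 1, "dp": [0.5, -1, 0.4], "twist": [0, 0, 0]},
  {"gripper": 1, "dp": [0.5, -1, 0.4], "twist": [0, 0, 0]},
])

```text
t: 1.6
tool_pos: [0.4803, -0.1042, 0.262]
tool_rot: [[0.992, -0.13, -0.004], [-0.13, -0.991, 0.006], [-0.005, -0.006, -1.0]]
wrist_force: [-0.4, 0.2, 0.4]
width: -0.0003
```

```bash
python3 -c "
from h import *
rel(-40,-6,130)"
```

```text
t 1.6 bed TCP mm [ -56.6657 -123.8192  262.0395] F bed -0.38539332018011907 0.18222433093255014 0.428004320746371 w -0.0002768316944891827 q [-0.372   0.3232  1.6759  0.0049  1.1486  1.3271]
dp [ 0.1871 -1.1685  1.3263] twist [-0.0055  0.0046  0.0114]
```

Emit:
move_arm([
  {"gripper": 1, "dp": [0, -0.5, 0.4], "twist": [-0.005, 0.005, 0.011]},
  {"gripper": 1, "dp": [0, -1, 0.8], "twist": [-0.005, 0.005, 0.011]},
  {"gripper": 1, "dp": [0, -1, 1], "twist": [-0.005, 0.005, 0.011]},
  {"gripper": 1, "dp": [0, -1, 1], "twist": [-0.005, 0.005, 0.011]},
])

```text
t: 2.1
tool_pos: [0.492, -0.0056, 0.1614]
tool_rot: [[0.99, -0.142, -0.003], [-0.142, -0.99, 0.0], [-0.003, -0.0, -1.0]]
wrist_force: [-0.2, -0.1, 0.5]
width: 0.0001
```

```bash
python3 - <<'E'
from h import *
from rig import grab_frame
rel(-40,-6,130)
f=grab_frame("scene");pickle.dump(f,open("s1.pkl","wb"))
c=f["pixels"][100:300,180:400];cv2.imwrite("pics/s1.png",cv2.cvtColor(cv2.resize(c,None,fx=3,fy=3),cv2.COLOR_RGB2BGR))
E
```

```text
t 2.1 bed TCP mm [-59.0176 -24.5316 161.4379] F bed -0.17875600490853258 -0.13016166033139084 0.5079039213406866 w 7.012809532412525e-05 q [-0.1673  0.4534  1.8004 -0.0001  0.8911  1.5458]
dp [ 0.1912 -0.1853  0.3138] twist [-0.     0.003  0.   ]
```

View pics/s1.png

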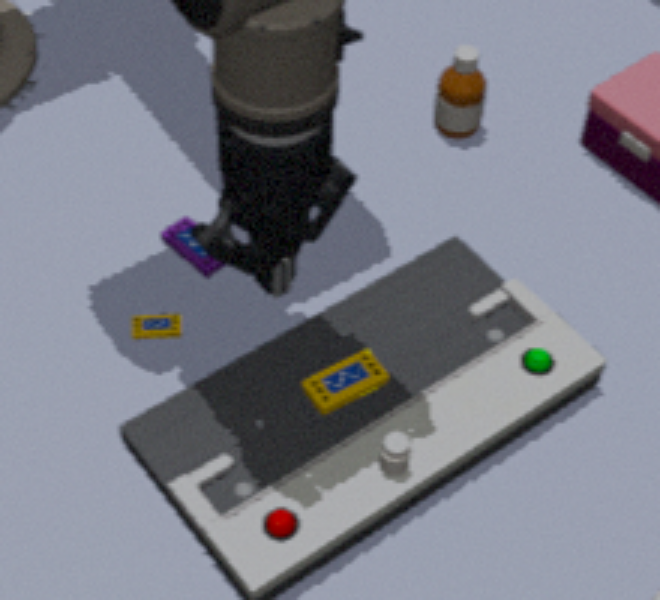

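The gripper is clear and shut, with its tip at about (272,197). I'll check the tip length against this view.

```bash
python3 - <<'E'
from h import *
f=pickle.load(open("s1.pkl","rb"))
P=O+BX*-.059+BY*-.0245
for z in (73,80,86): print(z,(proj(f,P+[0,0,.1614-z/1e3])-[180,100])*3)
for dx in(-11,11):
  for dy in(-10,10): print(dx,dy,(proj(f,P+BX*dx/1e3+BY*dy/1e3+[0,0,.0884])-[180,100])*3)
E
```

```text
73 [[273.6829 287.4673]]
80 [[273.6847 293.512 ]]
86 [[273.6863 298.6381]]
-11 -10 [[254.015  284.1942]]
-11 10 [[276.0276 272.237 ]]
11 -10 [[271.2924 302.9946]]
11 10 [[293.4207 290.7521]]
```

Emit:
move_arm([
  {"gripper": 1, "dp": [0.25, -0.185, 0], "twist": [0, 0.003, 0]},
  {"gripper": 1, "dp": [0.25, -0.185, 0.3], "twist": [0, 0.003, 0]},
  {"gripper": 1, "dp": [0.25, -0.185, 0.5], "twist": [0, 0.003, 0]},
  {"gripper": 1, "dp": [0.25, -0.185, 0.6], "twist": [0, 0.003, 0]},
  {"gripper": 1, "dp": [0.25, -0.185, 0.6], "twist": [0, 0.003, 0]},
])

```text
t: 2.78
tool_pos: [0.5205, 0.0077, 0.1032]
tool_rot: [[0.99, -0.144, 0.003], [-0.144, -0.99, -0.001], [0.003, 0.0, -1.0]]
wrist_force: [0.4, -0.0, 0.6]
width: -0.0002
```

```bash
python3 - <<'E'
from h import *
from rig import grab_frame
rel(-34,-6,96.5)
f=grab_frame("scene");pickle.dump(f,open("s2.pkl","wb"))
c=f["pixels"][150:300,220:400];cv2.imwrite("pics/s2.png",cv2.cvtColor(cv2.resize(c,None,fx=4,fy=4),cv2.COLOR_RGB2BGR))
E
```

```text
t 2.77 bed TCP mm [-32.7026  -7.3237 103.2188] F bed 0.3755427010377641 0.03443520827787021 0.6081143016711961 w -0.0001607814423901456 q [-0.1325  0.583   1.7735 -0.0002  0.7818  1.5829]
dp [-0.0132 -0.0132  0.0671] twist [ 0.0001 -0.0031 -0.0021]
```

View pics/s2.png

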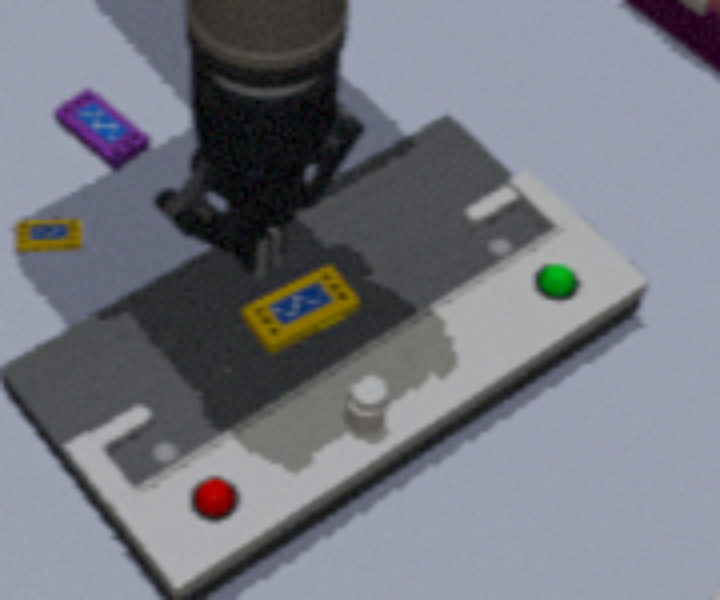

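Emit:
move_arm([
  {"gripper": 1, "dp": [0, 0.01, 0.067], "twist": [0, -0.003, 0]},
  {"gripper": 1, "dp": [0, 0.0, 0.067], "twist": [0, -0.003, 0]},
  {"gripper": 1, "dp": [0.05, 0.0, 0.067], "twist": [0, -0.003, 0]},
  {"gripper": 1, "dp": [0.1, 0.0, 0.067], "twist": [0, -0.003, 0]},
])

```text
t: 3.32
tool_pos: [0.5312, 0.0065, 0.0972]
tool_rot: [[0.99, -0.143, 0.001], [-0.143, -0.99, -0.0], [0.002, 0.0, -1.0]]
wrist_force: [-0.8, 0.5, 0.7]
width: -0.0001
```

```bash
python3 -c "
from h import *
rel(0,-6,96.5)"
```

```text
t 3.33 bed TCP mm [-21.9547  -7.0051  97.1595] F bed -0.8800394854869297 0.4191361398583978 0.6983482528118719 w -6.415606851494521e-05 q [-0.1321  0.6072  1.7458 -0.0001  0.7871  1.5827]
dp [ 0.2195 -0.0104  0.0069] twist [ 0.0001 -0.0015 -0.0015]
```

Next, push slowly to x = 0.

Emit:
move_arm([
  {"gripper": 1, "dp": [0.04, -0.01, 0.007], "twist": [0, -0.001, -0.001]},
  {"gripper": 1, "dp": [0.08, -0.01, 0.007], "twist": [0, -0.001, -0.001]},
  {"gripper": 1, "dp": [0.12, -0.01, 0.007], "twist": [0, -0.001, -0.001]},
  {"gripper": 1, "dp": [0.16, -0.01, 0.007], "twist": [0, -0.001, -0.001]},
  {"gripper": 1, "dp": [0.2, -0.01, 0.007], "twist": [0, -0.001, -0.001]},
  {"gripper": 1, "dp": [0.22, -0.01, 0.007], "twist": [0, -0.001, -0.001]},
])

```text
t: 4.08
tool_pos: [0.5534, 0.0043, 0.0965]
tool_rot: [[0.99, -0.142, 0.001], [-0.142, -0.99, -0.0], [0.001, 0.0, -1.0]]
wrist_force: [-0.8, 0.3, -0.3]
width: -0.0002
```

```bash
python3 - <<'E'
from h import *
from rig import grab_frame
rel(9,-6,96.5)
f=grab_frame("scene");pickle.dump(f,open("s3.pkl","wb"))
c=f["pixels"][150:300,220:400];cv2.imwrite("pics/s3.png",cv2.cvtColor(cv2.resize(c,None,fx=4,fy=4),cv2.COLOR_RGB2BGR))
E
```

```text
t 4.08 bed TCP mm [ 0.3196 -6.0501 96.4804] F bed -0.8064496137596683 0.1694662456474902 -0.28795913814931007 w -0.0002222469802686884 q [-0.1308  0.6376  1.6812 -0.0001  0.8223  1.583 ]
dp [ 0.0868 -0.0006 -0.0001] twist [ 0.0001 -0.0005 -0.0006]
```

View pics/s3.png

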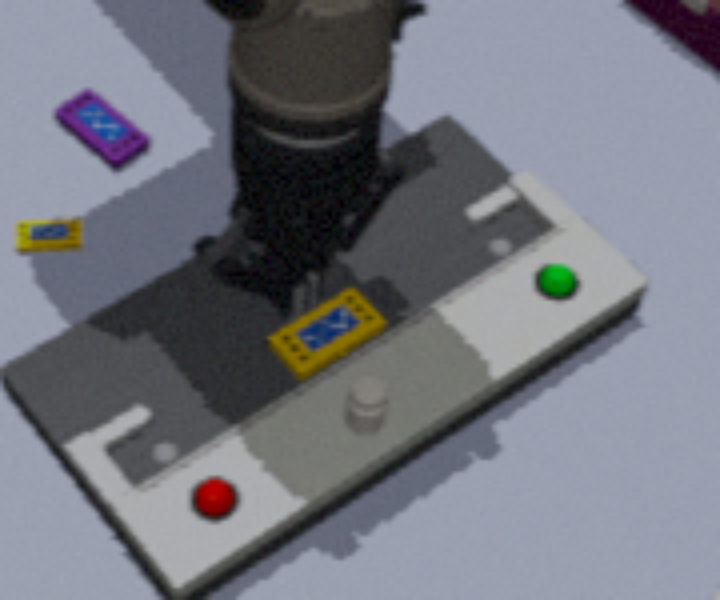

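The chip at crop (327,333) has been pushed squarely and lies parallel to the rail with a few mm left. I'll close that gap gently.

Emit:
move_arm([
  {"gripper": 1, "dp": [0.025, 0, 0], "twist": [0, 0, 0]},
  {"gripper": 1, "dp": [0.05, 0, 0], "twist": [0, 0, 0]},
  {"gripper": 1, "dp": [0.07, 0, 0], "twist": [0, 0, 0]},
  {"gripper": 1, "dp": [0.07, 0, 0], "twist": [0, 0, 0]},
])

```text
t: 4.62
tool_pos: [0.5606, 0.0032, 0.0965]
tool_rot: [[0.99, -0.142, 0.001], [-0.142, -0.99, -0.0], [0.001, 0.0, -1.0]]
wrist_force: [-0.7, -0.5, -0.5]
width: -0.0
```

Emit:
move_arm([
  {"gripper": 1, "dp": [0.015, 0, 0], "twist": [0, 0, 0]},
  {"gripper": 1, "dp": [0.02, 0, 0], "twist": [0, 0, 0]},
])

```text
t: 4.88
tool_pos: [0.5616, 0.0031, 0.0963]
tool_rot: [[0.99, -0.142, -0.002], [-0.142, -0.99, 0.0], [-0.002, 0.0, -1.0]]
wrist_force: [-6.1, 1.5, 4.0]
width: -0.0002
```

```bash
python3 - <<'E'
from h import *
from rig import grab_frame
rel(9,-6,96.5)
f=grab_frame("scene");pickle.dump(f,open("s4.pkl","wb"))
c=f["pixels"][150:300,220:400];cv2.imwrite("pics/s4.png",cv2.cvtColor(cv2.resize(c,None,fx=4,fy=4),cv2.COLOR_RGB2BGR))
E
```

```text
t 4.88 bed TCP mm [ 8.6231 -6.0447 96.3499] F bed -6.255816694918731 0.5934164172367814 3.952884079335239 w -0.00024332678746150568 q [-0.1309  0.6494  1.6554 -0.0001  0.8386  1.5828]
dp [ 0.0038 -0.0004 -0.0015] twist [ 0.0001  0.0017 -0.0006]
```

View pics/s4.png

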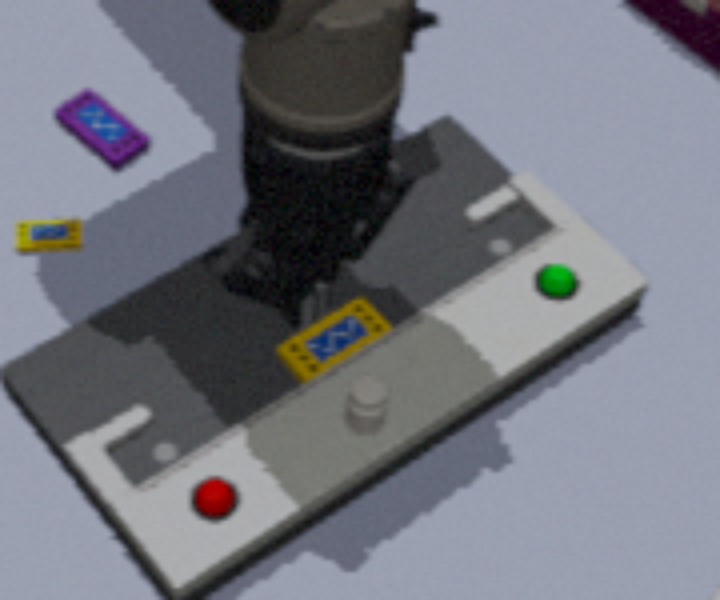

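The chip is seated on the rail, with 6 N contact at tool x≈8.6. Back off and go round to its −y end.

Emit:
move_arm([
  {"gripper": 1, "dp": [-0.1, 0, 0], "twist": [0, 0.002, 0]},
  {"gripper": 1, "dp": [-0.25, 0.1, 0], "twist": [0, 0.002, 0]},
  {"gripper": 1, "dp": [-0.25, 0.5, 0], "twist": [0, 0.002, 0]},
  {"gripper": 1, "dp": [-0.25, 0.7, 0], "twist": [0, 0.002, 0]},
  {"gripper": 1, "dp": [-0.25, 0.7, 0], "twist": [0, 0.002, 0]},
])

```text
t: 5.55
tool_pos: [0.5267, -0.0637, 0.0966]
tool_rot: [[0.989, -0.145, 0.001], [-0.145, -0.989, -0.0], [0.001, 0.0, -1.0]]
wrist_force: [-0.0, 0.3, 0.3]
width: -0.0001
```

```bash
cat >> h.py <<'E'
def look(tag,sr,tr):
    from rig import grab_frame
    for n,roi in(("scene",sr),("top",tr)):
        f=grab_frame(n);pickle.dump(f,open(f"{n}_{tag}.pkl","wb"))
        r,c=chip(f,roi);p=np.array(r[0])/1e3-O[:2];print(n,"chip bed",p@BX[:2]*1e3,p@BY[:2]*1e3,r[1:],"relyaw",(r[2]-90 if r[1][0]>r[1][1] else r[2])+8.15)
        b=(150,300,220,400) if n=="scene" else (130,260,190,350)
        cv2.imwrite(f"pics/{n}_{tag}.png",cv2.cvtColor(cv2.resize(f["pixels"][b[0]:b[1],b[2]:b[3]],None,fx=4,fy=4,interpolation=cv2.INTER_CUBIC),cv2.COLOR_RGB2BGR))
E
python3 - <<'E'
from h import *
rel(33,-64,96.5)
look("5",(285,205,345,255),(240,175,300,215))
E
```

```text
t 5.55 bed TCP mm [-16.4682 -77.1603  96.5915] F bed -0.05315650933120558 0.3045699144148224 0.26762029106059937 w -9.032831537353846e-05 q [-0.2649  0.6073  1.748  -0.0002  0.785   1.4511]
dp [ 0.4943 -0.133   0.0015] twist [ 0.0003 -0.0012 -0.0027]
scene chip bed 32.93853857925623 -3.767274345164018 ((62.99755859375, 28.73084831237793), 81.73958587646484) relyaw -0.1104141235351559
top chip bed 33.568960086166804 11.502798085949479 ((28.23667335510254, 29.620563507080078), 81.64871978759766) relyaw 89.79871978759766
```

View pics/scene_5.png

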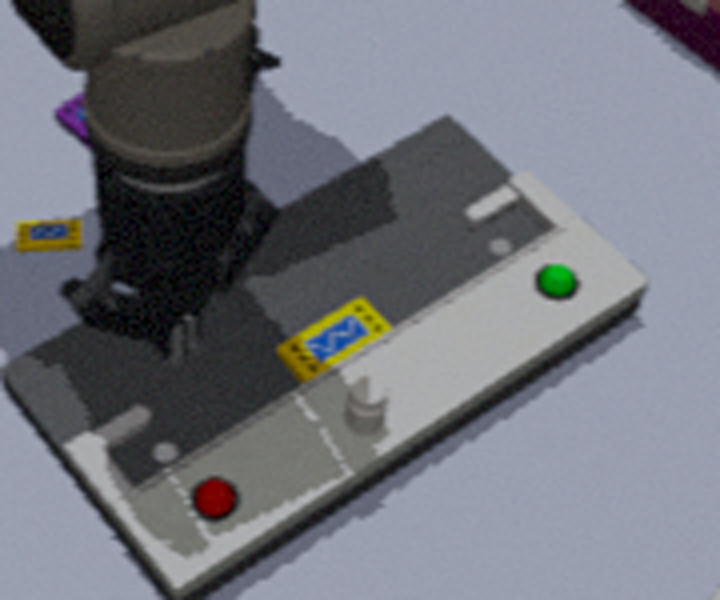

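View pics/top_5.png

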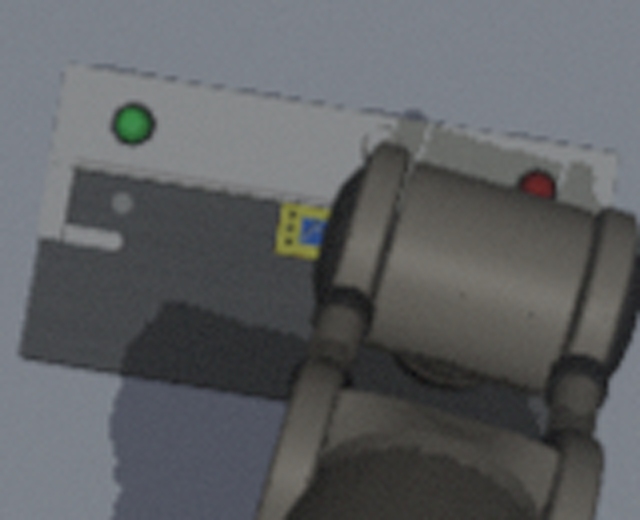

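The chip is flush on the rail with yaw ≈0 and its −y end at about y=-35. Move in behind that end.

Emit:
move_arm([
  {"gripper": 1, "dp": [0.2, 0, 0], "twist": [0, 0, -0.002]},
  {"gripper": 1, "dp": [0.4, 0, 0], "twist": [0, 0, -0.002]},
  {"gripper": 1, "dp": [0.48, -0.05, 0], "twist": [0, -0.001, -0.002]},
  {"gripper": 1, "dp": [0.49, -0.1, 0], "twist": [0, -0.001, -0.002]},
  {"gripper": 1, "dp": [0.49, -0.12, 0], "twist": [0, -0.001, -0.002]},
  {"gripper": 1, "dp": [0.49, -0.12, 0], "twist": [0, -0.001, -0.002]},
])

```text
t: 6.4
tool_pos: [0.5765, -0.057, 0.0965]
tool_rot: [[0.99, -0.14, -0.001], [-0.14, -0.99, 0.0], [-0.001, -0.0, -1.0]]
wrist_force: [0.5, 0.3, -0.7]
width: -0.0001
```

```bash
python3 - <<'E'
from h import *
rel(33,0,96.5)
look("6",(285,205,345,255),(240,175,300,215))
E
```

```text
t 6.4 bed TCP mm [ 31.9101 -63.4258  96.5114] F bed 0.46802064277091826 0.3494179002386897 -0.6730568242264466 w -7.608686696457141e-05 q [-0.2308  0.6728  1.6028  0.      0.8669  1.4806]
dp [ 0.0119 -0.6342  0.0002] twist [-0.0001  0.0009  0.0015]
scene chip bed 32.72742067756393 -3.8602611707193386 ((63.003631591796875, 29.122804641723633), 82.16869354248047) relyaw 0.3186935424804691
top chip bed 33.59496801372835 19.386875839867695 ((12.377655982971191, 29.601478576660156), 81.8868179321289) relyaw 90.03681793212891
```

View pics/scene_6.png

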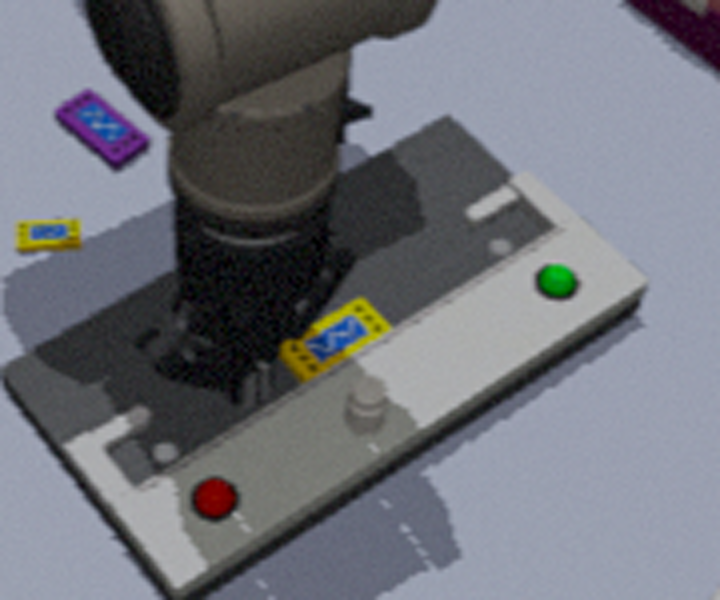

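Emit:
move_arm([
  {"gripper": 1, "dp": [0.005, -0.05, 0], "twist": [0, 0.001, 0.0015]},
  {"gripper": 1, "dp": [0.01, -0.1, 0], "twist": [0, 0.001, 0.0015]},
  {"gripper": 1, "dp": [0.01, -0.13, 0], "twist": [0, 0.001, 0.0015]},
  {"gripper": 1, "dp": [0.01, -0.16, 0], "twist": [0, 0.001, 0.0015]},
  {"gripper": 1, "dp": [0.012, -0.19, 0], "twist": [0, 0.001, 0.0015]},
  {"gripper": 1, "dp": [0.014, -0.22, 0], "twist": [0, 0.001, 0.0015]},
  {"gripper": 1, "dp": [0.017, -0.25, 0], "twist": [0, 0.001, 0.0015]},
  {"gripper": 1, "dp": [0.02, -0.28, 0], "twist": [0, 0.001, 0.0015]},
])

```text
t: 7.5
tool_pos: [0.5825, -0.0299, 0.0965]
tool_rot: [[0.99, -0.142, 0.0], [-0.142, -0.99, -0.0], [0.0, 0.0, -1.0]]
wrist_force: [-0.5, -1.0, 0.3]
width: -0.0004
```

```bash
python3 - <<'E'
from h import *
rel(34.5,0,96.5)
look("7",(290,195,355,255),(220,175,300,215))
E
```

```text
t 7.5 bed TCP mm [ 34.0153 -35.7171  96.54  ] F bed -0.3833087542332062 -1.0608964137956303 0.3357749642874621 w -0.00042959854994944205 q [-0.1826  0.6779  1.5915 -0.0001  0.8721  1.531 ]
dp [ 0.0047 -0.3572  0.0004] twist [ 0.0001 -0.0001 -0.0004]
scene chip bed 34.17424824517656 0.3334238063776146 ((61.73040771484375, 27.154674530029297), 83.861572265625) relyaw 2.0115722656250004
top chip bed 24.968844856738073 6.442350620824436 ((31.289833068847656, 12.455957412719727), 81.64871978759766) relyaw -0.2012802124023434
```

View pics/scene_7.png

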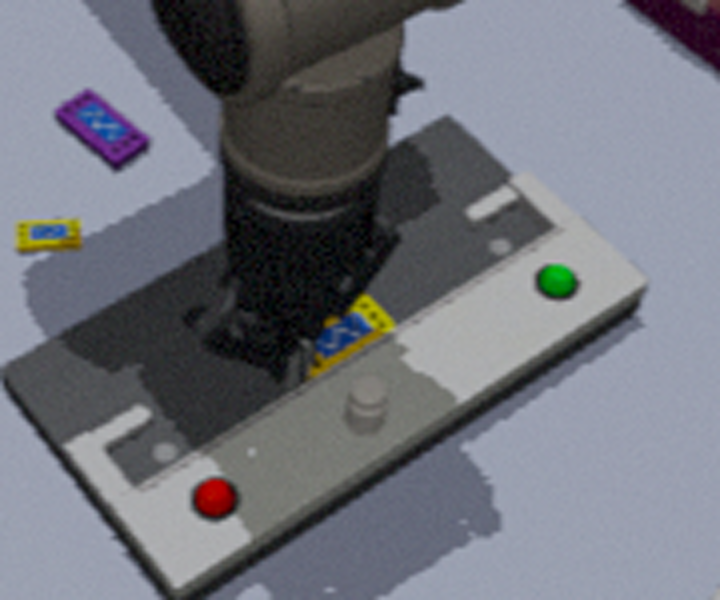

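```bash
cat >> h.py <<'E'
def ends(f,roi):
    m=chipmask(f,roi);c=max(cv2.findContours(m,cv2.RETR_EXTERNAL,cv2.CHAIN_APPROX_NONE)[0],key=cv2.contourArea)
    P=(onz(f,c[:,0,:],.03)-O); x=P@BX*1e3;y=P@BY*1e3
    print("lead y",np.percentile(y,97),"max",y.max(),"trail",y.min(),"x",x.min(),x.max())
E
python3 - <<'E'
from h import *
for k in "567":
    ends(pickle.load(open(f"scene_{k}.pkl","rb")),(285,195,355,255))
    ends(pickle.load(open(f"top_{k}.pkl","rb")),(220,175,300,215))
E
```

```text
lead y 27.55225279248734 max 27.708831941723624 trail -35.2906317342019 x 18.536198630433624 47.300003401698284
lead y 25.361190492288216 max 25.58273557375156 trail -2.6619890702709816 x 18.742823658075665 48.39746497589294
lead y 27.55225279248734 max 27.708831941723624 trail -35.2906317342019 x 18.144093258316055 47.425116729632045
lead y 25.57494557756981 max 25.58273557375156 trail 13.203291087981492 x 18.793048983961825 48.39746497589294
lead y 31.146720253282474 max 31.28517786205308 trail -30.130339649443226 x 19.521887521135817 47.300003401698284
lead y 21.662968964627744 max 22.092647369582085 trail -9.190159888215453 x 18.742823658075665 31.239595158847333
```

Leading end moved about 3.5 mm, so contact is at a tool offset of about 4.7 mm. Expected home is tool y≈85. Slide along with a slight bias to the rail.

Emit:
move_arm([
  {"gripper": 1, "dp": [0.002, -0.04, 0], "twist": [0, 0, 0]},
  {"gripper": 1, "dp": [0.003, -0.08, 0], "twist": [0, 0, 0]},
  {"gripper": 1, "dp": [0.004, -0.12, 0], "twist": [0, 0, 0]},
  {"gripper": 1, "dp": [0.005, -0.16, 0], "twist": [0, 0, 0]},
  {"gripper": 1, "dp": [0.006, -0.2, 0], "twist": [0, 0, 0]},
  {"gripper": 1, "dp": [0.007, -0.24, 0], "twist": [0, 0, 0]},
  {"gripper": 1, "dp": [0.008, -0.28, 0], "twist": [0, 0, 0]},
  {"gripper": 1, "dp": [0.009, -0.32, 0], "twist": [0, 0, 0]},
  {"gripper": 1, "dp": [0.01, -0.35, 0], "twist": [0, 0, 0]},
  {"gripper": 1, "dp": [0.01, -0.36, 0], "twist": [0, 0, 0]},
])

```text
t: 8.85
tool_pos: [0.5888, 0.006, 0.0966]
tool_rot: [[0.99, -0.142, 0.001], [-0.142, -0.99, 0.0], [0.001, -0.0, -1.0]]
wrist_force: [-0.8, 0.5, 0.6]
width: -0.0001
```

```bash
python3 - <<'E'
from h import *
rel(34.5,40,96.5)
look("8",(290,185,385,255),(200,165,300,215))
ends(pickle.load(open(f"scene_8.pkl","rb")),(290,185,355,255))
E
```

```text
t 8.85 bed TCP mm [35.1379  0.7236 96.5822] F bed -0.8975805190155614 0.38876761673677057 0.5586480491570289 w -0.00011450805141742282 q [-0.1199  0.6853  1.5749  0.0001  0.8809  1.5931]
dp [-0.0064 -0.3928  0.0009] twist [-0.0001 -0.0005 -0.    ]
scene chip bed 34.41562951523433 37.89656265298948 ((60.25288772583008, 26.78877067565918), 83.82975006103516) relyaw 1.9797500610351566
top chip bed 25.582168275287586 48.5492261280896 ((35.55934524536133, 13.465569496154785), 79.78827667236328) relyaw -2.0617233276367184
lead y 67.77841415729456 max 67.81157308310651 trail 8.086105362147736 x 20.048165795318504 47.35705248473517
```

View pics/scene_8.png

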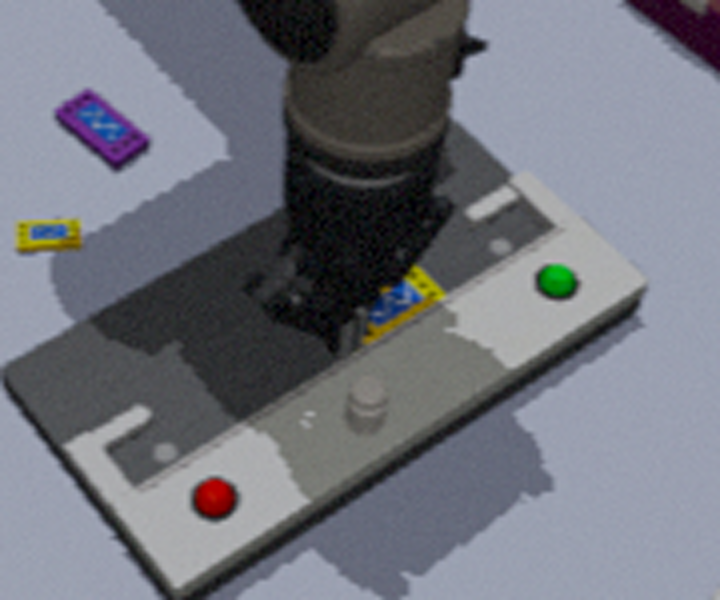

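View pics/top_8.png

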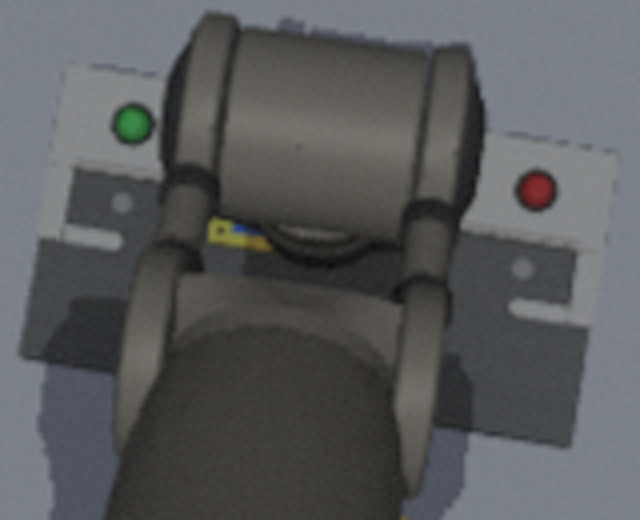

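Emit:
move_arm([
  {"gripper": 1, "dp": [0, -0.04, 0], "twist": [0, 0, 0]},
  {"gripper": 1, "dp": [0.001, -0.08, 0], "twist": [0, 0, 0]},
  {"gripper": 1, "dp": [0.002, -0.12, 0], "twist": [0, 0, 0]},
  {"gripper": 1, "dp": [0.003, -0.16, 0], "twist": [0, 0, 0]},
  {"gripper": 1, "dp": [0.004, -0.2, 0], "twist": [0, 0, 0]},
  {"gripper": 1, "dp": [0.005, -0.24, 0], "twist": [0, 0, 0]},
  {"gripper": 1, "dp": [0.006, -0.28, 0], "twist": [0, 0, 0]},
  {"gripper": 1, "dp": [0.007, -0.32, 0], "twist": [0, 0, 0]},
  {"gripper": 1, "dp": [0.008, -0.36, 0], "twist": [0, 0, 0]},
  {"gripper": 1, "dp": [0.008, -0.38, 0], "twist": [0, 0, 0]},
])

```text
t: 10.2
tool_pos: [0.5951, 0.0438, 0.0966]
tool_rot: [[0.99, -0.142, 0.001], [-0.142, -0.99, 0.0], [0.001, -0.0, -1.0]]
wrist_force: [0.4, 0.2, -0.4]
width: 0.0002
```

```bash
python3 - <<'E'
from h import *
rel(35,80,96.5)
look("9",(300,175,385,255),(200,165,300,215))
ends(pickle.load(open(f"scene_9.pkl","rb")),(300,175,355,255))
E
```

```text
t 10.2 bed TCP mm [36.0442 38.9549 96.6107] F bed 0.3735739670434914 0.21088881214614166 -0.4088775788500716 w 0.0001832513878997457 q [-0.0551  0.6961  1.5508  0.0002  0.8938  1.6578]
dp [-0.0104 -0.4105  0.0012] twist [-0.0003 -0.0008  0.    ]
scene chip bed 36.464528279463124 76.9092033522762 ((59.75095748901367, 24.918766021728516), 86.14839172363281) relyaw 4.298391723632813
top chip bed 25.841122167890756 87.9791731216064 ((32.33271789550781, 13.929973602294922), 79.78484344482422) relyaw -2.065156555175781
lead y 105.64424916250954 max 107.32888827598345 trail 47.621593485403395 x 21.951211289197698 47.28567302938832
```

View pics/scene_9.png

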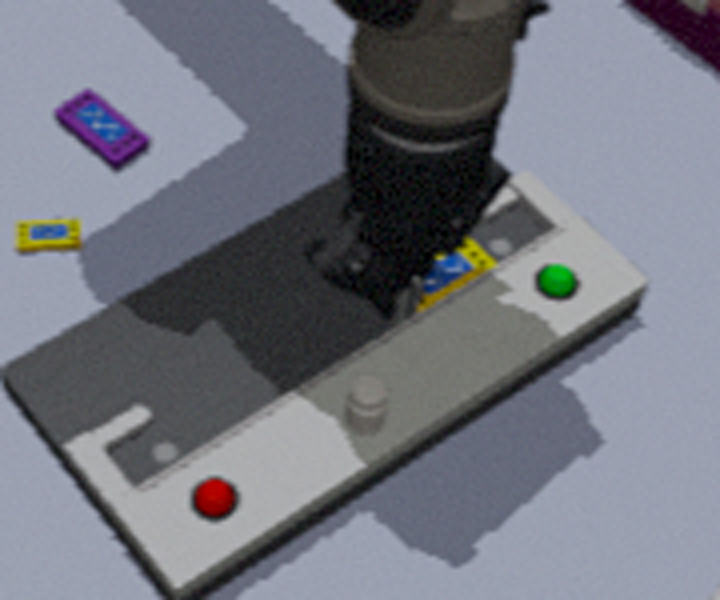

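```bash
cat >> h.py <<'E'
def flush(f,roi):
    c=max(cv2.findContours(chipmask(f,roi),cv2.RETR_EXTERNAL,cv2.CHAIN_APPROX_NONE)[0],key=cv2.contourArea)
    P=(onz(f,c[:,0,:],.03)-O)*1e3; x=P@BX;y=P@BY; b=np.floor(y/5)
    for k in np.unique(b): print(int(k*5),round(x[b==k].max(),1),end=" | ")
    print()
E
python3 - <<'E'
from h import *
for k in "5689": flush(pickle.load(open(f"scene_{k}.pkl","rb")),(285,175,385,255))
E
```

```text
-40 45.7 | -35 46.9 | -30 45.3 | -25 46.6 | -20 47.1 | -15 46.8 | -10 47.3 | -5 46.5 | 0 47.0 | 5 46.2 | 10 46.7 | 15 47.2 | 20 46.4 | 25 46.9 | 
-40 45.7 | -35 46.9 | -30 47.4 | -25 46.6 | -20 47.1 | -15 46.8 | -10 47.3 | -5 46.5 | 0 47.0 | 5 46.2 | 10 46.7 | 15 47.2 | 20 46.4 | 25 46.9 | 
5 45.4 | 10 46.7 | 15 47.2 | 20 46.4 | 25 46.9 | 30 47.4 | 35 45.7 | 40 47.0 | 45 46.7 | 50 47.2 | 55 46.4 | 60 46.9 | 65 44.8 | 
45 46.7 | 50 47.2 | 55 46.4 | 60 46.9 | 65 46.1 | 70 46.6 | 75 47.1 | 80 46.3 | 85 46.8 | 90 47.3 | 95 46.5 | 100 47.0 | 105 44.8 |
```

The rail-side edge is constant at about 46.8 in this view from start to now, so the chip is still flush. Next, slide it into the pocket.

Emit:
move_arm([
  {"gripper": 1, "dp": [-0.005, -0.04, 0], "twist": [0, 0, 0]},
  {"gripper": 1, "dp": [-0.005, -0.08, 0], "twist": [0, 0, 0]},
  {"gripper": 1, "dp": [-0.005, -0.12, 0], "twist": [0, 0, 0]},
  {"gripper": 1, "dp": [-0.004, -0.16, 0], "twist": [0, 0, 0]},
  {"gripper": 1, "dp": [-0.003, -0.2, 0], "twist": [0, 0, 0]},
  {"gripper": 1, "dp": [-0.002, -0.24, 0], "twist": [0, 0, 0]},
  {"gripper": 1, "dp": [-0.001, -0.28, 0], "twist": [0, 0, 0]},
  {"gripper": 1, "dp": [0, -0.32, 0], "twist": [0, 0, 0]},
  {"gripper": 1, "dp": [0, -0.36, 0], "twist": [0, 0, 0]},
  {"gripper": 1, "dp": [0, -0.39, 0], "twist": [0, 0, 0]},
  {"gripper": 1, "dp": [0, -0.4, 0], "twist": [0, 0, 0]},
])

```text
t: 11.68
tool_pos: [0.6008, 0.0835, 0.0967]
tool_rot: [[0.99, -0.141, 0.001], [-0.141, -0.99, 0.0], [0.001, -0.0, -1.0]]
wrist_force: [0.5, -0.2, 0.7]
width: -0.0
```

```bash
python3 - <<'E'
from h import *
rel(35.5,85,96.5)
look("10",(310,165,385,255),(190,165,300,215))
f=pickle.load(open(f"scene_10.pkl","rb"));R=(310,165,355,255)
ends(f,R);flush(f,R)
E
```

```text
t 11.68 bed TCP mm [36.0644 79.1526 96.6552] F bed 0.47868441061316225 -0.11140894732829601 0.6742791994471529 w -8.752009171257644e-06 q [0.0118 0.7099 1.5201 0.0002 0.9105 1.7244]
dp [-0.0056 -0.0585  0.0016] twist [-0.0003 -0.001   0.0003]
scene chip bed 34.889802040803275 116.55036776147615 ((60.1281623840332, 24.8581485748291), 81.76577758789062) relyaw -0.08422241210937464
top chip bed 25.207817928980035 129.31128161487965 ((29.8414306640625, 12.848167419433594), 81.64871215820312) relyaw -0.20128784179687464
lead y 146.44938041173103 max 146.62655956723543 trail 86.47074524026927 x 22.473180355738748 47.34478269778791
85 46.8 | 90 47.3 | 95 46.5 | 100 47.0 | 105 46.1 | 110 46.6 | 115 47.2 | 120 46.3 | 125 46.8 | 130 47.3 | 135 46.5 | 140 44.3 | 145 37.6 |
```

View pics/scene_10.png

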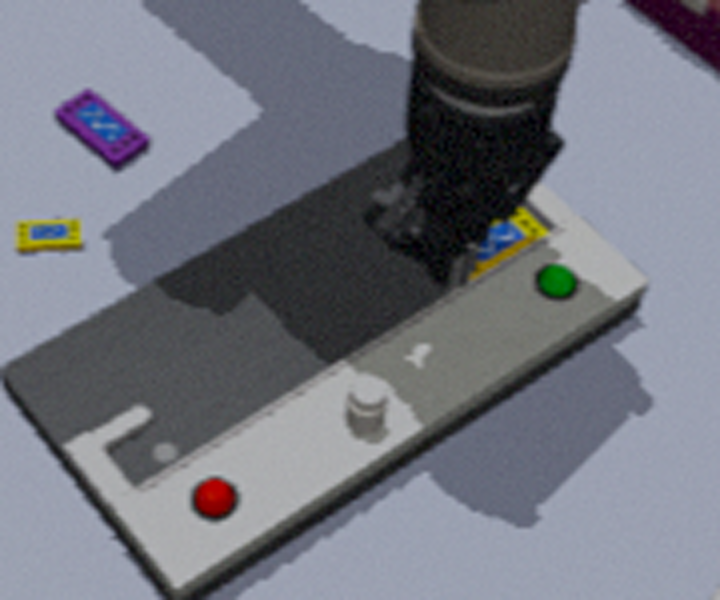

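The chip has entered the pocket, still flush with the rail, with about 5 mm to the stop. Finish with small steps while watching the force.

Emit:
move_arm([
  {"gripper": 1, "dp": [-0.003, -0.02, 0], "twist": [0, 0, 0]},
  {"gripper": 1, "dp": [-0.003, -0.035, 0], "twist": [0, 0, 0]},
  {"gripper": 1, "dp": [-0.003, -0.045, 0], "twist": [0, 0, 0]},
])

```text
t: 12.15
tool_pos: [0.6011, 0.0881, 0.0966]
tool_rot: [[0.99, -0.142, 0.001], [-0.142, -0.99, 0.0], [0.001, -0.0, -1.0]]
wrist_force: [-1.2, -0.9, 0.8]
width: 0.0001
```

Emit:
move_arm([
  {"gripper": 1, "dp": [0, -0.013, 0], "twist": [0, 0, 0]},
  {"gripper": 1, "dp": [0, -0.016, 0], "twist": [0, 0, 0]},
])

```text
t: 12.4
tool_pos: [0.6013, 0.0893, 0.0966]
tool_rot: [[0.99, -0.141, 0.001], [-0.141, -0.99, -0.0], [0.001, 0.0, -1.0]]
wrist_force: [-0.2, -3.3, 1.0]
width: -0.0
```

```bash
python3 - <<'E'
from h import *
rel(35.5,86,96.5)
E
```

```text
t 12.4 bed TCP mm [35.7196 84.9129 96.5833] F bed 0.24681547908207097 -3.2846872483155116 0.9961196018356329 w -1.134726487187596e-05 q [ 0.0216  0.712   1.5157 -0.0005  0.9132  1.7345]
dp [-0.0022 -0.0109  0.0008] twist [ 0.0003 -0.0007  0.0003]
```

Emit:
move_arm([
  {"gripper": 1, "dp": [0, -0.012, 0], "twist": [0, 0, 0]},
  {"gripper": 1, "dp": [0, -0.012, 0], "twist": [0, 0, 0]},
])

```text
t: 12.65
tool_pos: [0.6013, 0.0895, 0.0966]
tool_rot: [[0.99, -0.141, 0.0], [-0.141, -0.99, -0.002], [0.0, 0.002, -1.0]]
wrist_force: [-0.2, -6.4, 0.8]
width: -0.0
```

```bash
python3 - <<'E'
from h import *
rel(35.5,60,96.5)
E
```

```text
t 12.65 bed TCP mm [35.7319 85.0885 96.5804] F bed 0.6576447962687583 -6.326052726769898 0.8251682143772479 w -2.029918813641317e-05 q [ 0.0225  0.7124  1.5149 -0.0024  0.9142  1.7366]
dp [-0.0024  0.2509  0.0013] twist [ 0.0018 -0.0003  0.0004]
```

The chip is against the stop: 6.3 N with no further travel, at 85.1 against the 85.3 expected. Back off along −y, then up and away for a clear look.

Emit:
move_arm([
  {"gripper": 1, "dp": [0, 0.05, 0], "twist": [0.002, 0, 0]},
  {"gripper": 1, "dp": [-0.05, 0.2, 0], "twist": [0.002, 0, 0]},
  {"gripper": 1, "dp": [-0.2, 0.4, 0], "twist": [0.002, 0, 0]},
  {"gripper": 1, "dp": [-0.5, 0.5, -0.2], "twist": [0.002, 0, 0]},
  {"gripper": 1, "dp": [-0.8, 0.5, -0.6], "twist": [0.002, 0, 0]},
  {"gripper": 1, "dp": [-1, 0.5, -1], "twist": [0.002, 0, 0]},
  {"gripper": 1, "dp": [-1, 0.5, -1], "twist": [0.002, 0, 0]},
])

```text
t: 13.52
tool_pos: [0.4951, 0.054, 0.1995]
tool_rot: [[0.99, -0.141, 0.006], [-0.141, -0.99, 0.0], [0.006, -0.001, -1.0]]
wrist_force: [-0.1, -0.2, 0.3]
width: 0.0002
```

Emit:
move_arm([
  {"gripper": 1, "dp": [-0.3, 0.5, 0], "twist": [0, 0, 0]},
  {"gripper": 1, "dp": [-0.6, 1, 0], "twist": [0, 0, 0]},
  {"gripper": 1, "dp": [-0.6, 1, 0], "twist": [0, 0, 0]},
  {"gripper": 1, "dp": [-0.6, 1, 0], "twist": [0, 0, 0]},
])

```text
t: 14.02
tool_pos: [0.4219, -0.0368, 0.1987]
tool_rot: [[0.99, -0.143, 0.006], [-0.143, -0.99, 0.0], [0.006, -0.001, -1.0]]
wrist_force: [0.0, 0.4, 0.1]
width: -0.0001
```

```bash
python3 - <<'E'
from h import *
rel(35.5,60,96.5)
look("11",(310,165,385,255),(190,155,300,215))
R=(310,165,385,255)
f=pickle.load(open(f"scene_11.pkl","rb"));ends(f,R);flush(f,R)
f=pickle.load(open(f"top_11.pkl","rb"));R=(190,155,300,215);ends(f,R);flush(f,R)
for n,a in(("top","top0"),("scene","scene0")):
    d=cv2.absdiff(pickle.load(open(f"{n}_11.pkl","rb"))["pixels"],pickle.load(open(a+".pkl","rb"))["pixels"]).max(2)
    cv2.imwrite(f"pics/full_{n}_11.png",cv2.cvtColor(pickle.load(open(f"{n}_11.pkl","rb"))["pixels"],cv2.COLOR_RGB2BGR)); cv2.imwrite(f"pics/diff_{n}.png",np.clip(d*2.0,0,255).astype(np.uint8))
E
```

```text
t 14.03 bed TCP mm [-124.0372  -65.3343  198.7037] F bed -0.014850358078990914 0.44962634526109396 0.10109855765677594 w -9.795798083911087e-05 q [-0.2696  0.2866  1.942   0.0026  0.9074  1.4428]
dp [ 1.5881 -1.2536  1.033 ] twist [-0.0013 -0.0056 -0.001 ]
scene chip bed 32.562330928561444 119.49358540365677 ((62.26764678955078, 29.19774055480957), 81.13961029052734) relyaw -0.7103897094726559
top chip bed 33.559609674622635 118.9255380909464 ((58.97523498535156, 29.6269474029541), 81.6447982788086) relyaw -0.2052017211914059
lead y 150.5512932595277 max 150.7595797140143 trail 88.36012652632525 x 17.863422434326083 47.15309015809151
85 43.3 | 90 45.9 | 95 46.5 | 100 47.0 | 105 46.1 | 110 46.6 | 115 47.2 | 120 46.3 | 125 46.8 | 130 46.0 | 135 46.5 | 140 47.0 | 145 46.2 | 150 40.3 | 
lead y 148.02646700114548 max 148.446512601885 trail 89.41021594901889 x 18.763882761907727 48.42553758129341
85 43.6 | 90 47.9 | 95 47.5 | 100 48.3 | 105 47.9 | 110 47.2 | 115 48.4 | 120 48.0 | 125 47.2 | 130 48.4 | 135 48.0 | 140 47.3 | 145 46.5 |
```

View pics/scene_11.png

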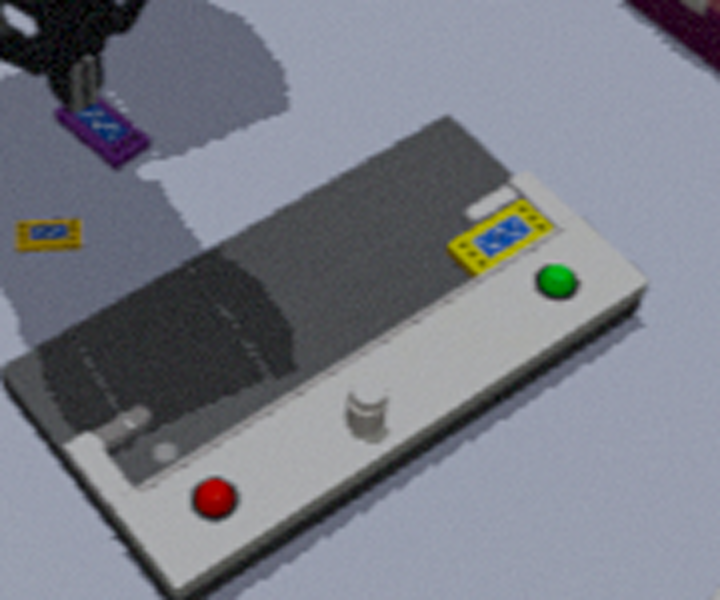

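View pics/top_11.png

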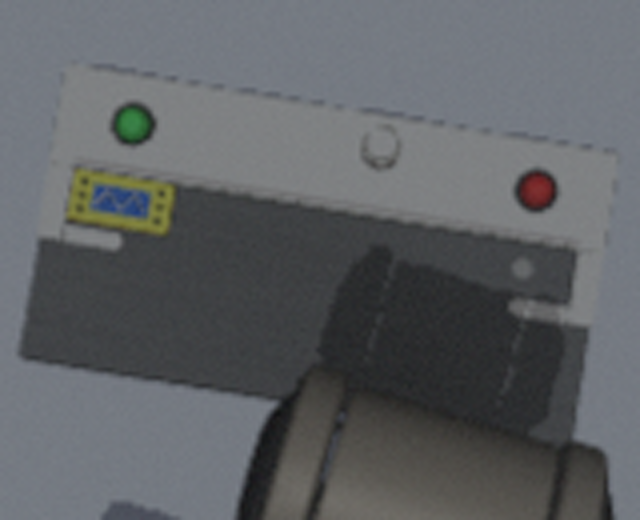

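View pics/full_scene_11.png

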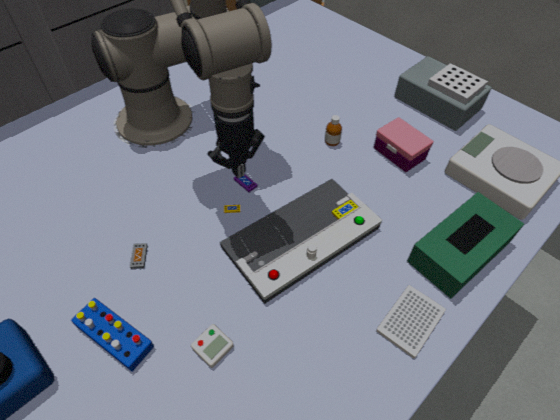

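View pics/diff_scene.png

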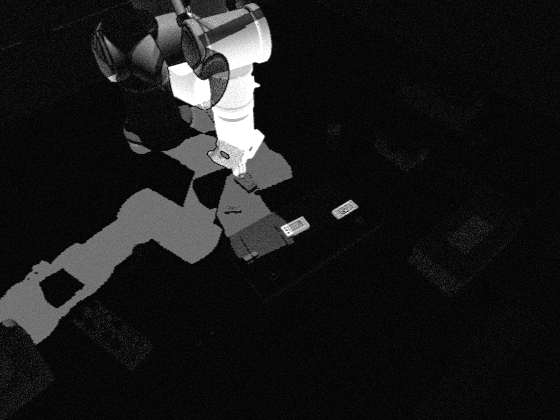

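The chip sits in the green pocket at about (crop top 120,202), against the rail and the stop. The difference image shows only the chip moved, apart from the arm and its shadows. Handing in.

```bash
python3 -c "
from rig import bot
print(bot.sign_off())"
```

```text
the job is handed in; nothing more can be done
None
```

I pushed the larger yellow chip on the bed flat against the rail with closed fingertips (6 N contact). I then slid it by its end along the rail into the green-lamp (+y) pocket until it met the stop, where the force rose to 6.3 N with no further travel. I backed off and handed in at about 14 s.

- **Rail:** in both views the chip's rail-side edge lies where it was when pressed against the rail, along the whole chip. The top view measures x = 33.6 mm both then and at the end; I take the gap to the nominal 35 mm as measuring bias.
- **End stop:** the top view puts the chip's centre at y = 118.9 mm and the scene view at 119.5 mm, against 120 nominal. The fingertip stopped at 85.1 mm, where I expected 85.3 mm.
- **Yaw:** the views disagree slightly, −0.2° from the top and −0.7° from the scene. I put this down to pixel noise.
- **Surroundings:** the before-and-after difference of the scene view shows only the chip, the arm and its shadows changed. I did not inspect the same difference for the top view. The gripper ended well clear, with about 0.5 N on the wrist.

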